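# Dock the lead-frame magazine in the corner stops

## Task

Push the aluminium lead-frame magazine along the grey docking plate with your fingertips until it sits square in the corner: one long side flush against the long back fence and its blue end flush against the short end stop on the left. Only push it, do not pick it up or tip it, and leave the eyepiece, loupe, brass weight, petri dish and chip tray where they stand.

Things in the scene. Friction and masses are not known exactly. Their poses are not given: they have to be found in the camera images.
- dock: Grey plate fixed on the table, top 6 mm up, with two aluminium bars 14 mm thick, 32 mm high above it. Origin: their inner corner, at table height; x away from the robot, y left (yaw within 0.2 rad). Fence face: plane x = 0, from y = 0 to -200 mm. Stop face: plane y = 0, from x = 0 to -62 mm. Plate: x -165 to 30, y -275 to 105 mm. Docked, the magazine's centre is at x -25, y -62 mm, its length along y.
- magazine: Slotted aluminium magazine, a block 124 mm long (x), 50 wide (y), 50 high, both ends closed by blue plates 46 mm high; loose, 0.2 to 0.4 kg, slides at friction about 0.6. Origin: centre of its underside. Starts on the plate inside the L, 2 to 8 cm off both bars, up to 0.3 rad out of square; either end may meet the stop. Pushed at mid-length against the fence, it turns flush.
- eyepiece: Spare eyepiece, black with a silver band, upright, 35 mm diameter, 47 mm high, loose on the plate. Bystander. Origin: centre of its underside.
- weight: Brass gram weight with a knob, 22 mm diameter, 32 mm high, loose on the plate. Bystander; it and the eyepiece stand one left of the end stop, one at the plate's right front corner, either way. Origin: centre of its underside.
- petri: Clear petri dish holding dies, 66 mm diameter, 12 mm high, loose on the plate left of the end stop. Bystander. Origin: centre of its underside.
- chip_tray: Black waffle chip tray, 51 x 51 x 6 mm, loose at the plate's left front. Bystander. Origin: centre of its underside.
- loupe: Black loupe, 38 mm diameter, 32 mm high, loose on the table right of the plate. Bystander. Origin: centre of its underside.

How it is judged:
By the outcome, as a careful person would: the job done as asked, in the order asked, and still so for the second after the job is handed in, with the robot touching nothing.
It also fails if it takes over 48 s, if anything falls off the work surface, if the arm or the gripper's body presses on something with over 40 N, if the wrist force passes 120 N, or if a joint passes its speed limit or range.

## Robot

A 6-joint arm with a two-finger parallel gripper is mounted at the origin on a cart in front of the work surface, level with it; the furniture and walls round the work are solid. World frame = base frame: x ahead of the robot, y to its left, z up, the work surface at z = 0. Lengths are in mm, angles in degrees, forces in N, time in s.
With the tool pointing down it reaches from about 350 to 725 mm from the base axis. Payload 6 kg.
Tool frame: the origin (TCP) lies on the centre line of the jaws, within the pads' length; the fingertips stand 19 mm ahead of it and the grasp point (between the pads) is the TCP; z points along the fingers, y is the line along which they close (so a half turn about z gives the same grasp; the last joint's range is limited). The gripper opens to 85 mm and grips with 20 to 120 N. Pads are 22 mm wide; open, the fingers measure 114 mm over their backs; the gripper's body (76 mm by 85 mm) begins 54 mm behind the grasp point. The pads swing forward as they close: fully open they stand 13 mm farther back than shut.
Start: joints at [82.489, 2.303, 4.859, 0, -92.561, -19.12], TCP at [268.918, 536.338, 250.261] pointing down, gripper open.
Joint ranges: [-146.85, 146.85], [-73.84, 115.35], [-62.03, 85.46], [-188.31, 113.3], [-161.28, -10.13], [-171.36, 171.36]. Speed limits (degrees/s): [147.25, 147.25, 172.46, 180, 180, 180].

## Interface

Orientations are given as a 3x3 rotation matrix whose columns are the frame's x, y, z axes.
In Python, from rig import arm, read_camera, camera_info gives the robot as it stands.
- The arm moves only by the tool apply_moves, never from a script. Its argument "plan" is a list of rows, each a list of 7 numbers: the shift along the tool's x, y, z in units of 0.05 m (1.0 is 0.05 m), then the turn, a rotation vector about the tool's x, y, z in units of 6 degrees (1.0 is 6 degrees), then the opening, from 0 (shut) to 1 (fully open). A call has 1 to 20 rows; each row shifts and turns the commanded pose from where the row before left it, along the tool's axes as they then stand; what a row does not reach is not made up. A row lasts 1/10 s, in which the tool goes at most 50 mm and 8.59 degrees, less where a joint would pass 70% of its speed; a pose out of reach is approached as far as the arm can. A call with a number of a shift or a turn outside -1 to 1 is refused whole. A call with a gripper value outside its range is refused whole. The fingers move at their own pace and stop on an object; the grip force is fixed at half the most. Time passes only in rows, so rows that do not move let the fingers close. It gives the time, the measured TCP pose, the force, the opening and the grip force at its end, in the units of the state.
- arm.sense(): the state, without advancing time (a new reading comes with each control period).
- read_camera(name): name is "scene" or "top" or "wrist"; returns the picture (400x640x3 uint8, blue, green, red); there is no depth.
- camera_info(name): a dict with "intrinsics" (3x3 intrinsics, pixels), "world_to_cam" (4x4, takes a point from world to camera coordinates). Camera axes: x right, y up, looking along -z (the intrinsics and any distortion apply to the point x, -y, -z); pixel columns grow to the right and rows downward; lengths in mm; the calibration is good to about 2 mm. A picture is of the moment at which its call begins: read the wrist's pose just before it. camera_info takes no time and is no camera call; for the wrist camera it gives the pose at the moment of the call.
- arm.finish_job(): hands the job in; it is judged then, once.
The state is a dict: "t": time; "q": joint angles; "dq": joint speeds; "joint_torque": joint torques, N m; "tcp_pos": TCP position; "ee_rot": TCP orientation; "ft_force": force on the tool from outside, world axes, zero at the start; "torque": the same for the moment, N m; "opening": finger opening in mm; "gripper_force": force on a finger pad.
Only numpy, scipy, OpenCV 4.12 (cv2) and the standard library are available. Lean on these libraries where they do the work, as an engineer would, in place of code of your own. Each camera call takes 0.05 s, during which the arm holds its last target. There are 200 camera calls.

## Working session

There is one attempt and no reset: what is moved stays moved. The work goes in short steps, Python scripts to look and compute and a tool call to move; the robot and the scene stay as the last step left them, time stands still between calls to the robot, and variables do not carry over. Pictures are saved under pics/ and viewed, at most 10 in all, crops included, and the job is handed in when it is done.

Besides the shell and the picture viewer there is one more tool, called after ">>>" by a JSON object that holds its "name" and its "arguments". apply_moves: Moves the arm, as the interface text tells. Shifts and turns lie within -1 to 1; 1 stands for 0.05 m of shift or 6 degrees of turn. Its arguments: {"type":"object","properties":{"plan":{"type":"array","items":{"type":"array","items":{"type":"number"}}}},"required":["plan"]}

```bash
mkdir -p pics; python3 - <<'E'
from rig import arm, read_camera, camera_info
import cv2
for n in ("top","scene"):
    cv2.imwrite(f"pics/{n}0.png",read_camera(n)); c=camera_info(n); print(n,c["intrinsics"],c["world_to_cam"],c.keys())
s=arm.sense();print(s["t"],s["tcp_pos"],s["ee_rot"],s["opening"])
E
```

```text
top [[519.32335744   0.         328.45796943]
 [  0.         519.32335744 193.04628215]
 [  0.           0.           1.        ]] [[-5.25271986e-03 -9.99985189e-01 -1.42470004e-03  2.18959326e+02]
 [ 9.91385381e-01 -5.39399448e-03  1.30866080e-01 -5.21183039e+02]
 [-1.30871827e-01 -7.25023933e-04  9.91399031e-01 -1.25304326e+03]
 [ 0.00000000e+00  0.00000000e+00  0.00000000e+00  1.00000000e+00]] dict_keys(['intrinsics', 'world_to_cam'])
scene [[437.46858863   0.         319.05701239]
 [  0.         437.46858863 202.94710073]
 [  0.           0.           1.        ]] [[-8.23131694e-01 -5.67776213e-01  9.18615403e-03  5.46795623e+02]
 [ 2.41233534e-01 -3.34991252e-01  9.10816800e-01 -6.31686579e+01]
 [-5.14062832e-01  7.51938184e-01  4.12708579e-01 -9.81091594e+02]
 [ 0.00000000e+00  0.00000000e+00  0.00000000e+00  1.00000000e+00]] dict_keys(['intrinsics', 'world_to_cam'])
0.1 [268.7520384  536.1492523  249.36238379] [[ 8.93941845e-01 -4.48182583e-01 -5.92405590e-04]
 [-4.48182949e-01 -8.93940569e-01 -1.51745770e-03]
 [ 1.50522719e-04  1.62202502e-03 -9.99998673e-01]] 85.49803592013134
```

View pics/top0.png

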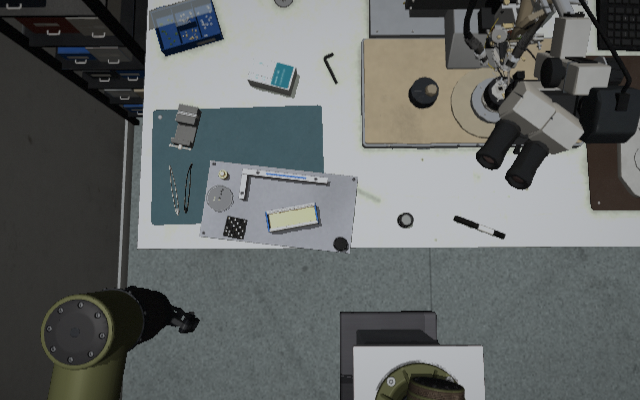

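View pics/scene0.png

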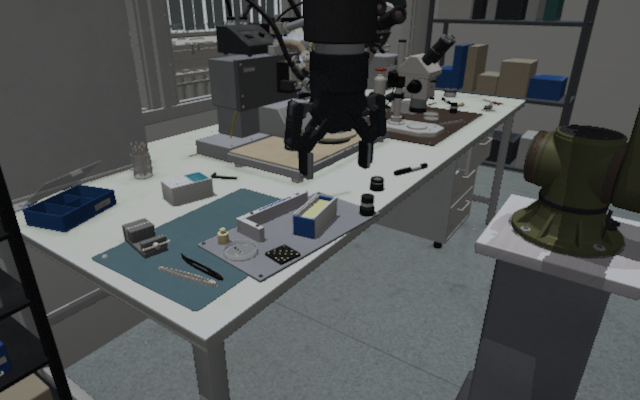

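The top view shows the dock plate at columns 200–357 and rows 161–252, with the magazine at about (292,218). The weight is at (224,175), the petri dish at (219,198), the chip tray at (235,228), the eyepiece at (341,243) and the loupe at (405,220). I'll enlarge this area.

```bash
python3 - <<'E'
import cv2
i=cv2.imread("pics/top0.png")[155:260,195:365]
cv2.imwrite("pics/crop0.png",cv2.resize(i,None,fx=4.7,fy=4.7,interpolation=cv2.INTER_CUBIC))
E
```

```text
(no output)
```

View pics/crop0.png

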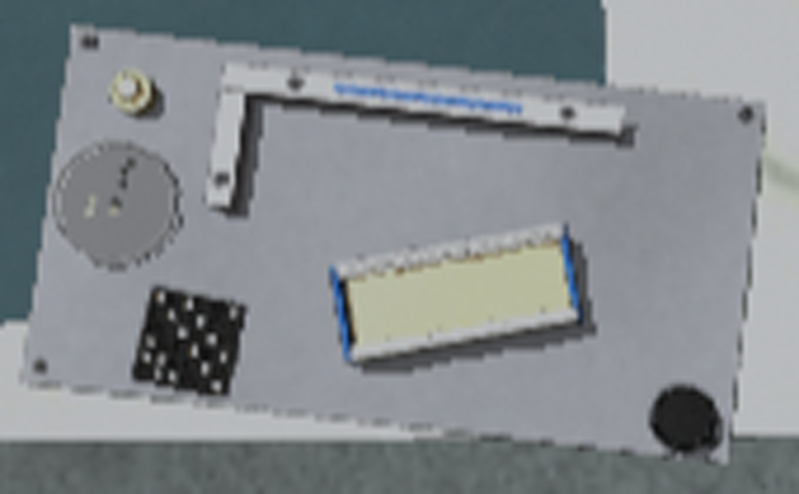

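The crop shows these points:
- **Plate corners:** (72,25), (765,101), (728,462) and (22,380)
- **Bars, inner top edges:** corner (246,93), fence end (624,132), stop end (232,207)
- **Magazine top:** (332,268), (566,225), (580,318) and (348,362)

Next I'll fit the poses.

```bash
cat > h.py <<'E'
import numpy as np, cv2
from scipy.optimize import least_squares
from rig import arm, read_camera, camera_info
def proj(P,c):
    P=np.atleast_2d(P); W=c["world_to_cam"]; p=P@W[:3,:3].T+W[:3,3]; p=p*[1,-1,-1]
    q=p@np.array(c["intrinsics"]).T; return q[:,:2]/q[:,2:]
def T(pose,L):
    x,y,a=pose; L=np.atleast_2d(np.array(L,float)); c,s=np.cos(a),np.sin(a)
    return np.c_[x+c*L[:,0]-s*L[:,1], y+s*L[:,0]+c*L[:,1], L[:,2]]
def fit(L,uv,c,x0):
    r=least_squares(lambda p:(proj(T(p,L),c)-uv).ravel(),x0,x_scale=[10,10,.1]); return r.x,np.abs(r.fun).max()
DOCK=[(30,105,6),(30,-275,6),(-165,-275,6),(-165,105,6),(0,0,38),(0,-200,38),(-62,0,38)]
MAG=[(-62,25,56),(62,25,56),(62,-25,56),(-62,-25,56)]  # as image TL,TR,BR,BL with length along x
def crop2px(p,f,ox,oy): return (np.array(p,float)+.5)/f-.5+[ox,oy]
E
python3 - <<'E'
from h import *
c=camera_info("top")
k=lambda p:crop2px(p,4.7,195,155)
d,e=fit(DOCK,k([(72,25),(765,101),(728,462),(22,380),(246,93),(624,132),(232,207)]),c,[500,250,-.1]); print("dock",d,e)
# mag: blue left end -> local x axis pointing to left: TL=(62,-25)
M=[(62,-25,56),(-62,-25,56),(-62,25,56),(62,25,56)]
m,e=fit(M,k([(332,268),(566,225),(580,318),(348,362)]),c,[450,250,1.4]); print("mag",m,e)
R=np.array([[np.cos(d[2]),-np.sin(d[2])],[np.sin(d[2]),np.cos(d[2])]])
print("mag in dock",R.T@(m[:2]-d[:2]),np.degrees(m[2]-d[2])-90)
print("dock axes deg",np.degrees(d[2]))
for n,p,z in [("weight",(130,88),38),("petri",(117,205),18),("tray",(188,342),12),("eyep",(686,417),53)]:
    r=least_squares(lambda x:(proj([[x[0],x[1],z]],c)-k([p])).ravel(),[450,250]).x
    print(n,r,"dock",R.T@(r-d[:2]))
E
```

```text
dock [ 5.71019149e+02  4.18004353e+02 -1.16553383e-01] 0.5181368607436525
mag [461.5298839  305.37342475   1.74821549] 0.7728536558255428
mag in dock [ -95.64860397 -124.59923692] 16.843386404310266
dock axes deg -6.678016944153645
weight [572.73351029 479.822548  ] dock [-5.48608768 61.59814164]
petri [512.90020689 489.55834334] dock [-66.04561493  64.30988769]
tray [439.97328719 451.40154313] dock [-134.04050851   17.93132081]
eyep [397.39524825 187.59903744] dock [-145.65216307 -249.03276084]
```

>>> {"name": "apply_moves", "arguments": {"plan": [[0,0,0,0,0,-0.664,0.5],[0,0,0,0,0,-0.664,0.5],[0,0,0,0,0,-0.664,0.5],[0,0,0,0,0,-0.664,0.5],[0,0,0,0,0,-0.664,0.5],[0.288,0.414,0.2,0,0,0,0.5],[0.288,0.414,0.2,0,0,0,0.5],[0.288,0.414,0.2,0,0,0,0.5],[0.288,0.414,0.2,0,0,0,0.5],[0.288,0.414,0.2,0,0,0,0.5],[0.288,0.414,0.2,0,0,0,0.5],[0.288,0.414,0.2,0,0,0,0.5],[0.288,0.414,0.2,0,0,0,0.5],[0.288,0.414,0.2,0,0,0,0.5],[0.288,0.414,0.2,0,0,0,0.5],[0,0,0,0,0,0,0.5],[0,0,0,0,0,0,0.5]]}}

```text
t: 1.8
tcp_pos: [387.8, 313.6, 150.0]
ee_rot: [[0.993, -0.118, -0.0], [-0.118, -0.993, -0.001], [-0.0, 0.001, -1.0]]
ft_force: [1.1, 0.0, 1.2]
opening: 43.0
gripper_force: 0.0
```

```bash
cat >> h.py <<'E'
D=np.array([571.02,418.0,-.11655])
def dock(v):
    c,s=np.cos(D[2]),np.sin(D[2]); return np.array([[c,s],[-s,c]])@(np.array(v)[:2]-D[:2])
def st():
    s=arm.sense(); R=np.array(s["ee_rot"]); print("t",round(s["t"],2),"dock xy",dock(s["tcp_pos"]).round(1),"z",round(s["tcp_pos"][2],1),"yaw-dock",round(float(np.degrees(np.arctan2(R[1,0],R[0,0])-D[2])),2),"zaxis",R[:,2].round(3),"open",round(s["opening"],1),"F",np.round(s["ft_force"],1))
E
python3 - <<'E'
from h import *
st(); cv2.imwrite("pics/w1.png",read_camera("wrist"))
E
```

```text
t 1.8 dock xy [-169.8 -125. ] z 150.0 yaw-dock -0.09 zaxis [-0.    -0.001 -1.   ] open 43.0 F [1.1 0.  1.2]
```

View pics/w1.png

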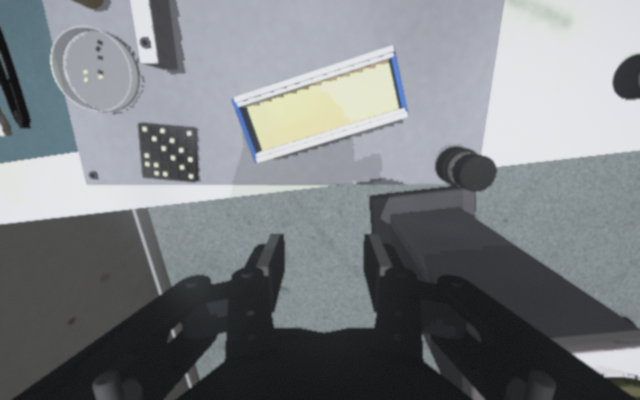

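The wrist view shows the fingers open behind the magazine's near face. The magazine top corners are (235,99), (394,47), (407,115) and (256,160). The tray and eyepiece are clear of the path, so I'll lower the gripper and start pushing.

>>> {"name": "apply_moves", "arguments": {"plan": [[0,0,0.5,0,0,0,0.5],[0,0,0.5,0,0,0,0.5],[0,0,0.5,0,0,0,0.5],[0,0,0.5,0,0,0,0.5],[0,0,0.24,0,0,0,0.5],[0,0,0.12,0,0,0,0.5],[0,0,0,0,0,0,0.5],[0.2,0,0,0,0,0,0.5],[0.2,0,0,0,0,0,0.5],[0.1,0,0,0,0,0,0.5],[0.1,0,0,0,0,0,0.5],[0.1,0,0,0,0,0,0.5],[0.1,0,0,0,0,0,0.5],[0.1,0,0,0,0,0,0.5],[0.1,0,0,0,0,0,0.5],[0.1,0,0,0,0,0,0.5],[0.1,0,0,0,0,0,0.5],[0,0,0,0,0,0,0.5]]}}

```text
t: 3.65
tcp_pos: [448.0, 306.8, 32.3]
ee_rot: [[0.993, -0.117, 0.0], [-0.117, -0.993, -0.0], [0.0, 0.0, -1.0]]
ft_force: [-0.8, 0.0, 0.8]
opening: 42.7
gripper_force: 0.0
```

```bash
python3 - <<'E'
from h import *
st(); cv2.imwrite("pics/w2.png",read_camera("wrist"))
E
```

```text
t 3.65 dock xy [-109.3 -124.8] z 32.3 yaw-dock -0.06 zaxis [ 0. -0. -1.] open 42.7 F [-0.8  0.   0.8]
```

View pics/w2.png

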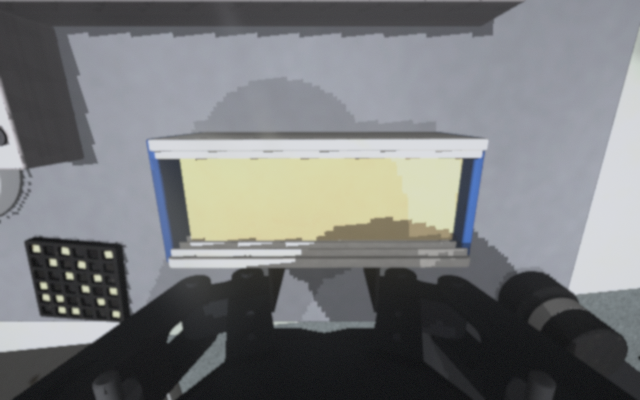

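The magazine is already square, columns 150–488 with its near edge level at row 262, and the fence is ahead at row 30. I'll keep pushing.

>>> {"name": "apply_moves", "arguments": {"plan": [[0.1,0,0,0,0,0,0.5],[0.1,0,0,0,0,0,0.5],[0.1,0,0,0,0,0,0.5],[0.1,0,0,0,0,0,0.5],[0.1,0,0,0,0,0,0.5],[0.1,0,0,0,0,0,0.5],[0.1,0,0,0,0,0,0.5],[0.1,0,0,0,0,0,0.5],[0.04,0,0,0,0,0,0.5],[0.04,0,0,0,0,0,0.5],[0,0,0,0,0,0,0.5]]}}

```text
t: 4.8
tcp_pos: [491.2, 301.7, 32.2]
ee_rot: [[0.993, -0.117, -0.0], [-0.117, -0.993, -0.0], [0.0, 0.0, -1.0]]
ft_force: [-0.6, 0.7, -0.3]
opening: 42.4
gripper_force: 0.0
```

>>> {"name": "apply_moves", "arguments": {"plan": [[0.04,0,0,0,0,0,0.5],[0.04,0,0,0,0,0,0.5],[0,0,0,0,0,0,0.5]]}}

```text
t: 5.1
tcp_pos: [495.2, 301.3, 32.3]
ee_rot: [[0.993, -0.117, 0.0], [-0.117, -0.993, -0.0], [0.0, 0.0, -1.0]]
ft_force: [-0.4, 0.0, -0.7]
opening: 42.6
gripper_force: 0.0
```

>>> {"name": "apply_moves", "arguments": {"plan": [[0.04,0,0,0,0,0,0.5],[0,0,0,0,0,0,0.5]]}}

```text
t: 5.3
tcp_pos: [495.9, 301.3, 32.2]
ee_rot: [[0.993, -0.117, -0.002], [-0.117, -0.993, -0.0], [-0.002, 0.0, -1.0]]
ft_force: [-8.6, 1.0, 3.2]
opening: 42.6
gripper_force: 0.0
```

>>> {"name": "apply_moves", "arguments": {"plan": [[0.04,0,0,0,0,0,0.5],[0,0,0,0,0,0,0.5]]}}

```text
t: 5.5
tcp_pos: [496.0, 301.3, 31.5]
ee_rot: [[0.993, -0.117, -0.006], [-0.117, -0.993, -0.0], [-0.006, 0.001, -1.0]]
ft_force: [-17.3, 1.6, 5.3]
opening: 42.7
gripper_force: 0.0
```

```bash
python3 - <<'E'
from h import *
st(); cv2.imwrite("pics/w3.png",read_camera("wrist"))
E
```

```text
t 5.5 dock xy [ -61.  -124.6] z 31.5 yaw-dock -0.03 zaxis [-0.006 -0.    -1.   ] open 42.7 F [-17.3   1.6   5.3]
```

View pics/w3.png

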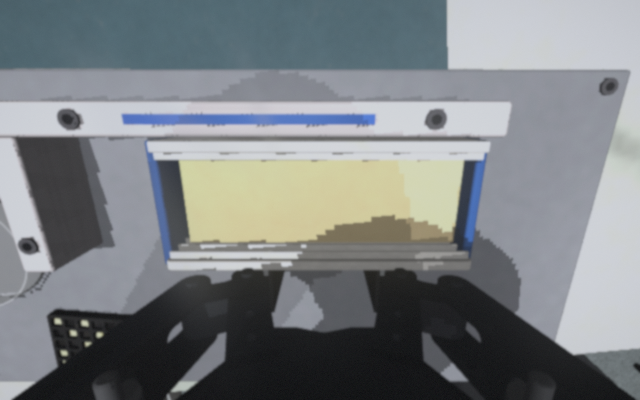

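The magazine sits flush to the fence, with a parallel seam at rows 135–140 and a 17 N contact force. The stop is still to the left. I'll back off and go round to the right end with the fingers shut.

>>> {"name": "apply_moves", "arguments": {"plan": [[-0.15,0,0,0,0,0,0.5],[-0.2,0,0,0,0,0,0.5],[-0.05,0,0,0,0,0,0.5],[0,0,-0.4,0,0,0,0.3],[0,0,-0.5,0,0,0,0],[0,0,-0.5,0,0,0,0],[0,0.46,0,0,0,0,0],[0,0.46,0,0,0,0,0],[0,0.46,0,0,0,0,0],[0,0.46,0,0,0,0,0],[0.35,0,0,0,0,0,0],[0.35,0,0,0,0,0,0],[0.35,0,0,0,0,0,0],[0.35,0,0,0,0,0,0],[0,0,0,0,0,0,0],[0,0,0,0,0,0,0]]}}

```text
t: 7.15
tcp_pos: [537.8, 203.3, 102.1]
ee_rot: [[0.993, -0.118, -0.0], [-0.118, -0.993, -0.0], [-0.0, 0.0, -1.0]]
ft_force: [-0.2, -0.3, -0.3]
opening: -0.3
gripper_force: 0.0
```

```bash
python3 - <<'E'
from h import *
st(); cv2.imwrite("pics/w4.png",read_camera("wrist"))
E
```

```text
t 7.15 dock xy [  -8.  -217.1] z 102.1 yaw-dock -0.07 zaxis [-0. -0. -1.] open -0.3 F [-0.2 -0.3 -0.3]
```

View pics/w4.png

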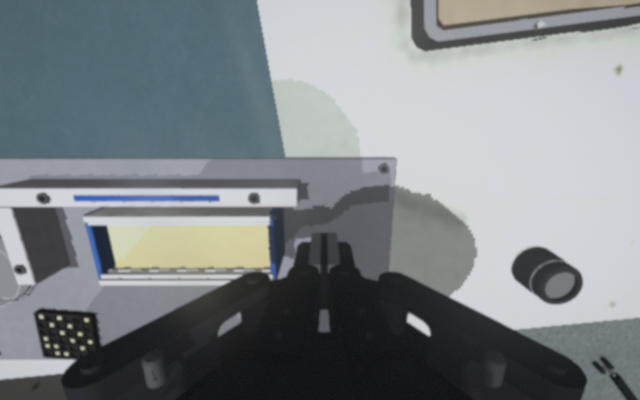

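The wrist view shows the shut fingers to the right of the magazine's right blue end (about column 278), but 18 mm too far forward. I'll move back 18 mm, go down, then push left.

>>> {"name": "apply_moves", "arguments": {"plan": [[-0.2,0,0,0,0,0,0],[-0.16,0,0,0,0,0,0],[0,0,0.5,0,0,0,0],[0,0,0.5,0,0,0,0],[0,0,0.3,0,0,0,0],[0,0,0.1,0,0,0,0],[0,0,0,0,0,0,0],[0,-0.1,0,0,0,0,0],[0,-0.1,0,0,0,0,0],[0,-0.1,0,0,0,0,0],[0,-0.1,0,0,0,0,0],[0,-0.1,0,0,0,0,0],[0,-0.1,0,0,0,0,0],[0,-0.1,0,0,0,0,0],[0,-0.1,0,0,0,0,0],[0,-0.1,0,0,0,0,0],[0,0,0,0,0,0,0]]}}

```text
t: 8.9
tcp_pos: [525.7, 251.2, 32.9]
ee_rot: [[0.993, -0.116, 0.001], [-0.116, -0.993, 0.0], [0.001, -0.001, -1.0]]
ft_force: [-0.7, -1.3, 5.4]
opening: 0.2
gripper_force: 2.6
```

```bash
python3 - <<'E'
from h import *
st(); cv2.imwrite("pics/w5.png",read_camera("wrist"))
E
```

```text
t 8.9 dock xy [ -25.6 -170.9] z 32.9 yaw-dock -0.01 zaxis [ 0.001  0.    -1.   ] open 0.2 F [-0.7 -1.3  5.4]
```

View pics/w5.png

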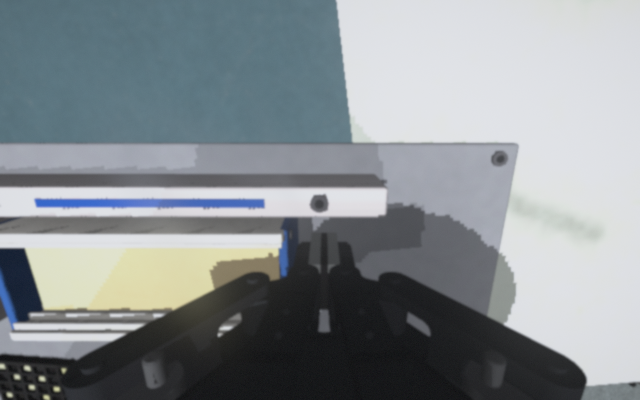

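The magazine is sliding left along the fence with its back edge parallel to it (rows 217–235), and the fingers are on its right end at column 290. I'll lift 3 mm because there is a slight upward force, then continue.

>>> {"name": "apply_moves", "arguments": {"plan": [[0,0,-0.06,0,0,0,0],[0,-0.1,0,0,0,0,0],[0,-0.1,0,0,0,0,0],[0,-0.1,0,0,0,0,0],[0,-0.1,0,0,0,0,0],[0,-0.1,0,0,0,0,0],[0,0,0,0,0,0,0]]}}

```text
t: 9.65
tcp_pos: [528.2, 276.2, 35.0]
ee_rot: [[0.993, -0.116, 0.0], [-0.116, -0.993, 0.001], [-0.0, -0.001, -1.0]]
ft_force: [-1.0, 0.7, -0.2]
opening: 0.1
gripper_force: 0.0
```

>>> {"name": "apply_moves", "arguments": {"plan": [[0,-0.05,0,0,0,0,0],[0,-0.04,0,0,0,0,0],[0,0,0,0,0,0,0]]}}

```text
t: 9.95
tcp_pos: [528.7, 280.1, 35.1]
ee_rot: [[0.993, -0.117, -0.0], [-0.117, -0.993, 0.0], [-0.0, -0.0, -1.0]]
ft_force: [0.6, -0.2, -0.2]
opening: 0.1
gripper_force: 0.0
```

>>> {"name": "apply_moves", "arguments": {"plan": [[0,-0.04,0,0,0,0,0],[0,-0.04,0,0,0,0,0],[0,0,0,0,0,0,0]]}}

```text
t: 10.25
tcp_pos: [529.2, 283.9, 35.2]
ee_rot: [[0.993, -0.117, 0.0], [-0.117, -0.993, 0.0], [0.0, -0.0, -1.0]]
ft_force: [0.5, -0.6, -1.0]
opening: -0.1
gripper_force: 0.1
```

>>> {"name": "apply_moves", "arguments": {"plan": [[0,-0.03,0,0,0,0,0],[0,0,0,0,0,0,0]]}}

```text
t: 10.45
tcp_pos: [529.3, 285.2, 35.2]
ee_rot: [[0.993, -0.117, -0.0], [-0.117, -0.993, -0.0], [-0.0, 0.0, -1.0]]
ft_force: [-0.1, -1.3, -0.9]
opening: -0.0
gripper_force: 0.6
```

>>> {"name": "apply_moves", "arguments": {"plan": [[0,-0.03,0,0,0,0,0],[0,0,0,0,0,0,0]]}}

```text
t: 10.65
tcp_pos: [529.3, 285.2, 35.2]
ee_rot: [[0.993, -0.117, -0.001], [-0.117, -0.993, -0.003], [-0.001, 0.003, -1.0]]
ft_force: [-1.9, -6.3, 1.9]
opening: -0.1
gripper_force: 3.2
```

>>> {"name": "apply_moves", "arguments": {"plan": [[0,-0.04,0,0,0,0,0],[0,0,0,0,0,0,0]]}}

```text
t: 10.85
tcp_pos: [529.3, 285.3, 35.3]
ee_rot: [[0.993, -0.118, -0.003], [-0.118, -0.993, -0.007], [-0.002, 0.007, -1.0]]
ft_force: [-3.2, -13.6, 5.0]
opening: 0.3
gripper_force: 6.6
```

>>> {"name": "apply_moves", "arguments": {"plan": [[0,0.1,0,0,0,0,0],[0,0.2,0,0,0,0,0],[0,0.2,0,0,0,0,0],[0,0,-0.5,0,0,0,0],[0,0,-0.5,0,0,0,0],[0,0,-0.5,0,0,0,0],[-0.4,0,0,0,0,0,0.5],[-0.4,0,0,0,0,0,0.5],[-0.4,0,0,0,0,0,0.5],[-0.4,0,0,0,0,0,0.5],[0,-0.5,0,0,0,0,0.5],[0,-0.5,0,0,0,0,0.5],[0,-0.5,0,0,0,0,0.5],[0,-0.5,0,0,0,0,0.5],[0,0,0,0,0,0,0.5],[0,0,0,0,0,0,0.5]]}}

```text
t: 12.45
tcp_pos: [458.9, 372.4, 110.1]
ee_rot: [[0.993, -0.116, -0.0], [-0.116, -0.993, -0.0], [-0.0, 0.0, -1.0]]
ft_force: [0.3, 1.2, -0.0]
opening: 42.9
gripper_force: 0.0
```

```bash
python3 - <<'E'
from h import *
st(); cv2.imwrite("pics/w6.png",read_camera("wrist"))
E
```

```text
t 12.45 dock xy [-106.   -58.4] z 110.1 yaw-dock -0.01 zaxis [-0. -0. -1.] open 42.9 F [ 0.3  1.2 -0. ]
```

View pics/w6.png

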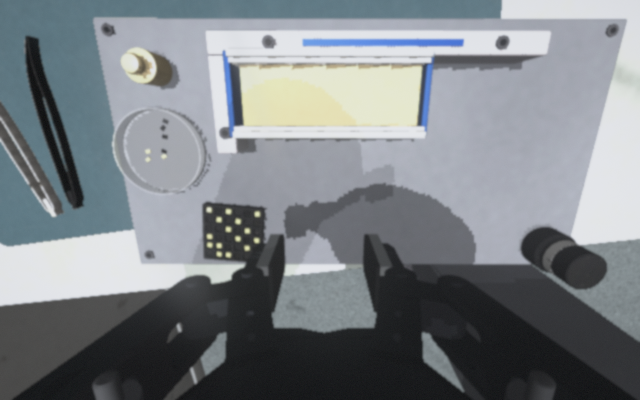

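The magazine sits in the corner, its left blue end against the stop (column 228) and its back against the fence (row 57). No bystander has moved. One light press at mid-length will seat it on the fence.

>>> {"name": "apply_moves", "arguments": {"plan": [[0.2,0.06,0,0,0,0,0.5],[0.2,0.06,0,0,0,0,0.5],[0,0,0.5,0,0,0,0.5],[0,0,0.5,0,0,0,0.5],[0,0,0.4,0,0,0,0.5],[0,0,0.12,0,0,0,0.5],[0,0,0,0,0,0,0.5],[0.1,0,0,0,0,0,0.5],[0.1,0,0,0,0,0,0.5],[0.1,0,0,0,0,0,0.5],[0.1,0,0,0,0,0,0.5],[0.06,0,0,0,0,0,0.5],[0,0,0,0,0,0,0.5]]}}

```text
t: 13.8
tcp_pos: [501.5, 361.4, 34.3]
ee_rot: [[0.993, -0.117, -0.0], [-0.117, -0.993, -0.0], [0.0, 0.0, -1.0]]
ft_force: [-0.3, -0.9, 0.3]
opening: 42.4
gripper_force: 0.0
```

>>> {"name": "apply_moves", "arguments": {"plan": [[0.04,0,0,0,0,0,0.5],[0,0,0,0,0,0,0.5]]}}

```text
t: 14.0
tcp_pos: [503.0, 361.3, 34.2]
ee_rot: [[0.993, -0.117, -0.0], [-0.117, -0.993, -0.0], [-0.0, 0.0, -1.0]]
ft_force: [-1.4, 0.3, 0.4]
opening: 42.6
gripper_force: 0.0
```

>>> {"name": "apply_moves", "arguments": {"plan": [[0.04,0,0,0,0,0,0.5],[0,0,0,0,0,0,0.5]]}}

```text
t: 14.2
tcp_pos: [503.5, 361.1, 33.9]
ee_rot: [[0.993, -0.116, -0.003], [-0.116, -0.993, -0.001], [-0.003, 0.001, -1.0]]
ft_force: [-8.5, -0.4, 2.2]
opening: 42.7
gripper_force: 0.0
```

>>> {"name": "apply_moves", "arguments": {"plan": [[0.04,0,0,0,0,0,0.5],[0,0,0,0,0,0,0.5],[-0.1,0,0,0,0,0,0.5],[-0.2,0,0,0,0,0,0.5],[-0.2,0,0,0,0,0,0.5],[0,0,-0.5,0,0,0,0.5],[0,0,-0.5,0,0,0,0.5],[0,0,-0.5,0,0,0,0.5],[0,0,0,0,0,0,0.5],[0,0,0,0,0,0,0.5]]}}

```text
t: 15.2
tcp_pos: [482.0, 364.0, 110.0]
ee_rot: [[0.993, -0.117, 0.001], [-0.117, -0.993, 0.001], [0.001, -0.001, -1.0]]
ft_force: [-0.1, 1.0, -0.1]
opening: 42.6
gripper_force: 0.0
```

```bash
python3 - <<'E'
from h import *
st(); i=read_camera("wrist")
cv2.imwrite("pics/w7.png",cv2.resize(i[30:260,150:520],None,fx=2.1,fy=2.1,interpolation=cv2.INTER_CUBIC))
E
```

```text
t 15.2 dock xy [-82.2 -63.9] z 110.0 yaw-dock -0.03 zaxis [ 0.001  0.001 -1.   ] open 42.6 F [-0.1  1.  -0.1]
```

View pics/w7.png

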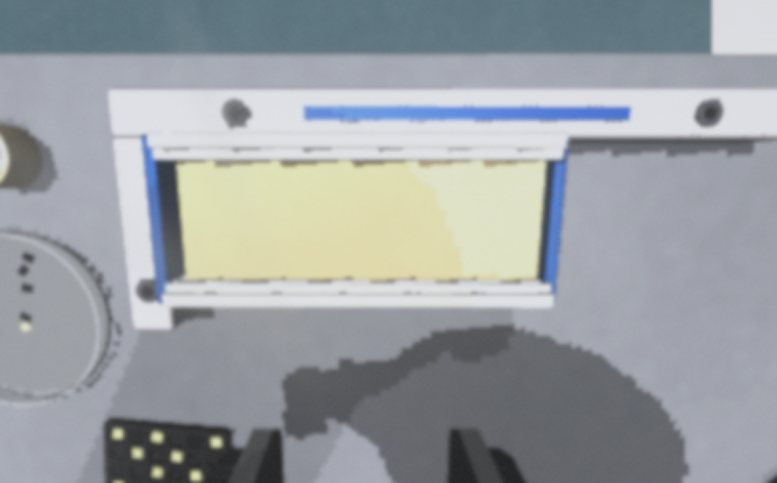

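The magazine is flush on both faces in the close-up, along the fence seam at row 135 and the stop at column 148. The arm is clear of everything, so I'll hand in.

```bash
python3 -c "
from rig import arm
print(arm.finish_job())"
```

```text
the job is handed in; nothing more can be done
None
```

The magazine is docked square in the corner, flush against the back fence and the left end stop by contact force and a final close-up; the bystanders looked unmoved in the wrist views, though I took no last picture of the loupe, and I handed the job in at about 15 s.

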